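# Level the carved bird with a light touch

### The arm

A 6-joint arm with a two-finger parallel gripper is mounted at the origin on the work surface. World frame = base frame: x ahead of the robot, y to its left, z up, the work surface at z = 0. Lengths are in mm, angles in rad, forces in N, time in s.
With the tool pointing down it reaches from about 350 to 875 mm from the base axis. Payload 4.2 kg.
Tool frame: the origin (TCP) lies midway between the tips of the shut fingers; the grasp point (between the pads) lies 19 mm behind it (arm.tcp_to_grasp is the distance from the TCP to the grasp point, in mm); z points along the fingers, y is the line along which they close (so a half turn about z gives the same grasp; the last joint's range is limited). The gripper opens to 85 mm and grips with 20 to 120 N. Pads are 22 mm wide; open, the fingers measure 114 mm over their backs; the gripper's body (76 mm by 85 mm) begins 54 mm behind the grasp point. The pads swing forward as they close: fully open they stand 13 mm farther back than shut.
Start: joints at [-0.907, 0.385, 0.008, 0, -1.194, -0.259], TCP at [246.16, -574.46, 231.312] pointing down, gripper open.
Joint ranges: [-3.14, 3.14], [-1.21, 2.06], [-1.07, 1.41], [-3.16, 2.05], [-2.99, -0.16], [-3.1, 3.1]. Speed limits (rad/s): [2.79, 2.79, 3.14, 3.14, 3.14, 3.14].

### API

Orientations are given as a unit quaternion [x, y, z, w].
In Python, from bench import arm, imaging, job, models gives the robot as it stands.
- The arm moves only by the tool arm_command, never from a script. Its argument "rows" is a list of rows, each an object with "grip": the opening, from 0 (shut) to 1 (fully open); "linear": the shift along the tool's x, y, z in mm, a list of three; "rot": the turn, a rotation vector about the tool's x, y, z in rad, a list of three. In form: [{"grip": grip, "linear": [tx, ty, tz], "rot": [rx, ry, rz]}, ...]. A call has 1 to 10 rows; each row is the pose to reach, as a shift and turn from the pose commanded when the call began, along the tool's axes at that moment; what a row does not reach only later rows make up. A row lasts 1/8 s, in which the tool goes at most 62.5 mm and 10.7 degrees, less where a joint would pass 70% of its speed; a pose out of reach is approached as far as the arm can. A call with a gripper value outside its range is refused whole. The fingers move at their own pace and stop on an object; the grip force is fixed at half the most. Time passes only in rows, so rows that repeat a pose let the fingers close. It gives the time, the measured TCP pose, the force, the opening and the grip force at its end, in the units of the state.
- arm.read_state(): the state, without advancing time (a new reading comes with each control period).
- imaging.get_image(name): name is "scene" or "top" or "wrist"; returns a dict with "frame" (480x640x3 uint8, red, green, blue), "fx", "fy", "cx", "cy" (pixels), "extrinsics" (4x4, takes a point from world to camera coordinates); the wrist camera has in their place "T_tool_cam" (4x4, takes a point from camera to tool coordinates, whose origin is the TCP and whose axes are the flange's). Camera axes: x right, y down, z forward; pixel columns grow to the right and rows downward; lengths in mm; the calibration is good to about 2 mm. A picture is of the moment at which its call begins: read the wrist's pose just before it. There is no depth.
- job.job_done(): hands the job in; it is judged then, once.
Trained networks look in a picture, given as the dict that the camera call returned (one of the last four; its "shot" number tells which), for a name from the list of things; names that differ only in an ending like _2 or _b are one class to them, and where a whole thing is asked for, a point or a joint stands for the part that bears it (a point fixed in the world has none). Each returns a list of dicts, best first, with "score" (0 to 1); they miss things now and then, are a little off and sometimes report something else, mostly with a low value. They report only what shows in the picture. A call takes as long as a camera call. They do not tell look-alikes from the thing itself.
- models.spot_in(picture, query): "rect" ([left, top, right, bottom] in pixels, round what is visible of it).
- models.tip_of(picture, query): "pixel" ([column, row] in pixels: a listed point, or the origin of a listed thing).
The state is a dict: "clock": time; "joints": joint angles; "joint_vel": joint speeds; "joint_efforts": joint torques, N m; "position": TCP position; "ee_rot": TCP orientation; "contact_force": force on the tool from outside, world axes, zero at the start; "wrist_torque": the same for the moment, N m; "gripper_width": finger opening in mm; "grasp_force": force on a finger pad.
Only numpy, scipy, OpenCV 4.12 (cv2) and the standard library are available. Lean on these libraries where they do the work, as an engineer would, in place of code of your own. Each camera call takes 0.05 s, during which the arm holds its last target. There are 200 camera calls.

### The job

Three carved wooden animals sit nose-down on stiff pivots: a bird, a fish and a hare. With the fingertips, press gently down on the bird's raised tail until the bird is level, without shoving or lifting its stand, then withdraw and leave it so. Do not touch the fish or the hare, and leave everything else on the table where it is.

Things in the scene. Friction and masses are not known exactly. Their poses are not given: they have to be found in the camera images.
- bird_stand: Loose stand of the bird, 0.5 kg with it: wooden block 150 (x) x 64 x 18 mm and two uprights 96 mm high that hold the pivot pin (along y) 85 mm above the table. Origin: centre of the block's underside, at table height, straight below the pivot; +x towards the beak, -x towards the tail, z up; it may face any way.
- bird_head (a point): Centre of the bird's ball head (29 mm), 44 mm ahead of and 17 mm above the pivot when level (head top then 117 mm above the table). Plain pale wood bird: slim body 88 mm long, 20 mm pointed beak, two flat swept-back wings, broad flat tail; the fish and the hare have none of these three.
- bird_tail (a point): On the tail's flat upper face, on its centre line, 62 mm behind the pivot; x along the tail towards the beak, z out of that face. The tail is a straight paddle 50 x 40 x 6 mm, 37 to 87 mm behind the pivot. Bird level: the face is horizontal, 100 mm above the table. At the start this point is 10 to 25 mm higher and the tail slopes up to its free end.
- bird (a joint): Tip of the bird about its pivot, rad: 0 = level, positive = tail up, beak down, negative = tail down; limits -0.5, 0.6; at the start 0.22 to 0.42. Stiff pivot (0.1 N m), no spring: the bird stays at whatever angle it is left; about 1.6 N on the tail 62 mm from the pivot turns it.
- fish_stand: Carved wooden fish, 112 mm body, thin upright tail fin, thin back fin, no head ball; same stand and stiff pivot as the bird's (block 150 x 64 x 18 mm, pivot 85 mm up), facing any way, and likewise tipped nose-down at the start. Origin: centre of the stand's underside; +x towards the animal's head, z up. Top about 125 mm.
- fish_tail (a point): Point near the top of the fish's tail fin, 64 mm behind and 26 mm above its pivot when level.
- hare_stand: Carved wooden hare, two long ears, ball head, small ball tail; same stand and stiff pivot as the bird's (block 150 x 64 x 18 mm, pivot 85 mm up), facing any way, and likewise tipped nose-down at the start. Origin: centre of the stand's underside; +x towards the animal's head, z up. Ears reach about 155 mm.
- hare_tail (a point): Point on the top of the hare's ball tail, 45 mm behind and 22 mm above its pivot when level.
- angel: Small brass angel, 30 mm wide foot, 52 mm tall, standing between two of the toys. Origin: centre of its underside.
- pot: Small brown glass pot, 26 mm across, 40 mm tall, standing between two of the toys. Origin: centre of its underside.
- knife: Carving knife in a black sheath, lying, 250 mm long along x, 18 mm high. Origin: underside, where handle meets sheath.
- gouge: Wood-handled straight tool lying on the table along its x, about 200 mm long, under 35 mm high. Handle at -x. Origin: underside, halfway along.
- blank: Uncut block of pale wood 90 x 45 x 35 mm. Origin: centre of its underside.
- candle: Red candle 52 mm across in a tin holder 85 x 60 x 20 mm, 70 mm tall in all. Origin: centre of its underside.
Not all that is in view belongs to the job. Leave any pink or yellow look-alike of the bird_stand alone.

How it is judged (in metres and radians):
On the way:
1. the fingertips touch the bird (contact force between the fingers and bird_stand above 0.3 N), for 0.05 s.
At the end, for the whole second after the job is handed in: The bird is level to within 0.087 rad (5 degrees) and still, its stand upright and within 15 mm of where it began; the fish and the hare with their tails and all other things lie within 10 mm of where they began (value of joint bird between -0.087 and 0.087 rad and velocity of joint bird between -0.03 and 0.03 rad/s and distance of bird_stand from where it was at the start of the episode below 0.015 m and angle between bird_stand's own z axis and vertical below 0.05 rad and linear speed of bird_stand below 0.01 m/s and distance of each of angel, pot, knife, gouge, blank, candle, fish_stand, hare_stand, fish_tail, hare_tail from where it was at the start of the episode below 0.01 m); the robot touches nothing.
It fails at once if the bird or its stand is pushed with more than 15 N (contact force between any of the fingers, the arm and bird_stand above 15 N).
It fails at once if the bird's stand is lifted off the table by more than 8 mm or tipped by more than 0.15 rad (height (world z) of bird_stand above 0.008 m or angle between bird_stand's own z axis and vertical above 0.15 rad).
It fails at once if the bird's stand is shoved more than 15 mm (distance of bird_stand from where it was at the start of the episode above 0.015 m).
It fails at once if the robot touches the fish or the hare or their stands (contact force between any of the fingers, the arm and fish_stand above 0.5 N or contact force between any of the fingers, the arm and hare_stand above 0.5 N).
It fails at once if another thing on the table, or the fish's or hare's tail, is moved more than 10 mm (distance of any of angel, pot, knife, gouge, blank, candle, fish_stand, hare_stand, fish_tail, hare_tail from where it was at the start of the episode above 0.01 m).
It also fails if it takes over 38 s, if anything falls off the work surface, if the arm or the gripper's body presses on something with over 40 N, if the wrist force passes 120 N, or if a joint passes its speed limit or range.

## Working session

There is one attempt and no reset: what is moved stays moved. The work goes in short steps, Python scripts to look and compute and a tool call to move; the robot and the scene stay as the last step left them, time stands still between calls to the robot, and variables do not carry over. Pictures are saved under pics/ and viewed, at most 10 in all, crops included, and the job is handed in when it is done.

Besides the shell and the picture viewer there is one more tool, called after "Request:" as name(argument=value, ...) on one line, values as JSON. arm_command: Moves the arm, as the interface text tells. Its arguments: {"type":"object","properties":{"rows":{"type":"array"}},"required":["rows"]}

```bash
mkdir -p pics; cat > look.py <<'E'
from bench import arm, imaging, job, models
import cv2, numpy as np
def save(p,n): cv2.imwrite('pics/'+n, cv2.cvtColor(p['frame'],cv2.COLOR_RGB2BGR))
def ray(p,uv):
    E=np.array(p['extrinsics']); R,t=E[:3,:3],E[:3,3]
    d=R.T@np.array([(uv[0]-p['cx'])/p['fx'],(uv[1]-p['cy'])/p['fy'],1]); return -R.T@t,d/np.linalg.norm(d)
def at_z(p,uv,z):
    c,d=ray(p,uv); return c+d*(z-c[2])/d[2]
def tri(a,b):
    (c1,d1),(c2,d2)=a,b
    s=np.linalg.lstsq(np.c_[d1,-d2],c2-c1,rcond=None)[0]
    x,y=c1+s[0]*d1,c2+s[1]*d2; return (x+y)/2,np.linalg.norm(x-y)
E
python3 - <<'E'
from look import *
np.set_printoptions(precision=1,suppress=True)
P={n:imaging.get_image(n) for n in('top','scene')}
for n,p in P.items():
    save(p,n+'1.png'); print(n,'cam',ray(p,(320,240))[0])
    for q in ['bird_stand','bird_head','bird_tail','fish_stand','hare_stand','fish_tail','hare_tail']:
        print(q,[(np.array(r['pixel']),round(r['score'],2)) for r in models.tip_of(p,q)[:3]],[(np.array(r['rect']),round(r['score'],2)) for r in models.spot_in(p,q)[:3]])
print(arm.read_state())
E
```

```text
top cam [ 318.    16.4 1317.2]
bird_stand [(array([394.9, 244.1]), 0.8), (array([419.8, 160.8]), 0.79), (array([373.9, 317.7]), 0.65)] [(array([402.6, 128.1, 444.7, 185.5]), 0.94), (array([371.8, 214.4, 429.2, 267.9]), 0.8), (array([198.4, 308.5, 271.9, 354.4]), 0.72)]
bird_head [(array([423. , 135.8]), 0.97), (array([251. , 324.1]), 0.97), (array([375.3, 331.7]), 0.8)] [(array([384.3, 216.9, 425.2, 254.4]), 0.97), (array([366.6, 284.4, 394.3, 340.5]), 0.86), (array([203.4, 316.7, 262.5, 349.2]), 0.81)]
bird_tail [(array([212.7, 337.7]), 0.89), (array([417.3, 226. ]), 0.83), (array([435.3, 166.9]), 0.72)] [(array([202.4, 316. , 265.3, 351.7]), 0.91), (array([383.6, 215.2, 427.3, 261.1]), 0.85), (array([364.1, 285.4, 395.9, 343.9]), 0.82)]
fish_stand [(array([230.9, 261.1]), 0.97)] [(array([200.5, 235.9, 259.4, 281. ]), 0.66)]
hare_stand [(array([320.1, 256.2]), 0.58)] [(array([292.6, 237.8, 350.7, 271.5]), 0.66), (array([382.4, 211.5, 427.9, 257.7]), 0.33)]
fish_tail [(array([204.8, 264.8]), 0.96)] [(array([202.1, 241.5, 248.9, 269.9]), 0.96)]
hare_tail [(array([335.8, 254.3]), 0.75)
[... 1082 characters left out ...]
(array([212. , 260.3]), 0.22)] [(array([398.5, 203.2, 436.2, 244.5]), 0.57), (array([142.2, 238.1, 154.6, 289.1]), 0.32)]
hare_tail [(array([302. , 226.6]), 0.89), (array([434.2, 204.3]), 0.54)] [(array([299.3, 223.6, 341.6, 252.7]), 0.94), (array([285.8, 222.8, 345.3, 278.3]), 0.33)]
{'clock': 1.5, 'joints': array([-0.9,  0.4,  0. , -0. , -1.2, -0.3]), 'joint_vel': array([ 0., -0., -0., -0., -0., -0.]), 'joint_efforts': array([  0. , -39.2,  18.9,   4.2,  -0. ,  -0. ]), 'position': array([ 246.2, -574.5,  231.3]), 'ee_rot': array([-0.2,  1. ,  0. ,  0. ]), 'contact_force': array([0.4, 0.2, 0.6]), 'wrist_torque': array([ 0., -0., -0.]), 'grasp_force': 0.0, 'gripper_width': 85.89564042484679}
```

```bash
python3 - <<'E'
import cv2
a=cv2.imread('pics/top1.png')[110:370,180:460]; cv2.imwrite('pics/t2.png',cv2.resize(a,None,fx=2.3,fy=2.3,interpolation=3))
a=cv2.imread('pics/scene1.png')[140:390,130:480]; cv2.imwrite('pics/s2.png',cv2.resize(a,None,fx=2.2,fy=2.2,interpolation=3))
E
```

```text
(no output)
```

View pics/t2.png

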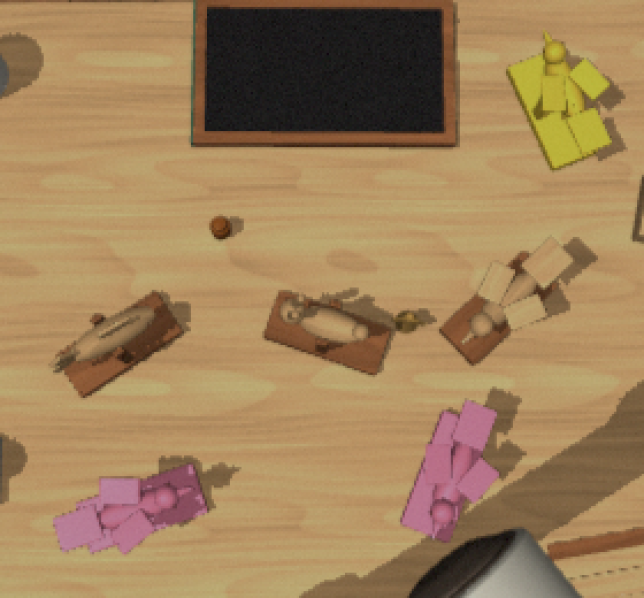

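View pics/s2.png

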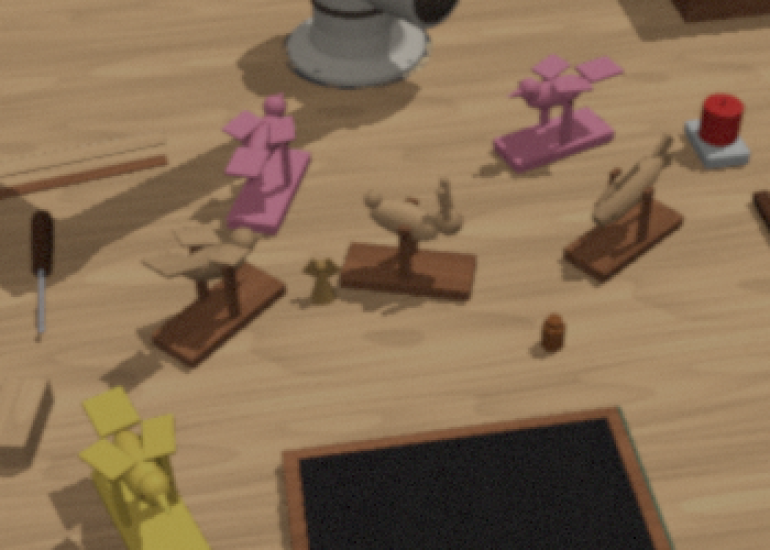

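The plain bird is at top-view pixel (400,240), with its head at about (390,250) and tail at about (418,225). In the scene view its tail is near (210,260). The pink and yellow ones are look-alikes, and the angel stands about 60 mm from the head end of the bird.

```bash
python3 - <<'E'
from look import *
from scipy.spatial.transform import Rotation as Ro
np.set_printoptions(precision=1,suppress=True)
T=imaging.get_image('top');S=imaging.get_image('scene')
def near(p,q,uv): 
    r=[x for x in models.tip_of(p,q) if np.hypot(*(np.array(x['pixel'])-uv))<14]; print(q,r[:1]); return r[0]['pixel'] if r else uv
tt=near(T,'bird_tail',(418,225)); ts=near(S,'bird_tail',(210,260))
ht=near(T,'bird_head',(390.4,250.4)); hs=near(S,'bird_head',(238,249.5))
st=near(T,'bird_stand',(395,244)); ss=near(S,'bird_stand',(230,279))
for n,a,b in(('tail',tt,ts),('head',ht,hs),('stand',st,ss)): print(n,*tri(ray(T,a),ray(S,b)))
print(at_z(T,st,0),at_z(S,ss,0))
print('blocked ring', at_z(T,(356,250),50))
print('tool axes (cols)\n',Ro.from_quat(arm.read_state()['ee_rot']).as_matrix(),arm.read_state()['position'],arm.read_state()['ee_rot'],arm.read_state()['clock'])
w=imaging.get_image('wrist'); print(w['T_tool_cam'])
E
```

```text
bird_tail [{'pixel': [418.1, 222.8], 'score': 0.73}]
bird_tail [{'pixel': [211.1, 257.5], 'score': 0.83}]
bird_head [{'pixel': [390.1, 254.2], 'score': 0.62}]
bird_head []
bird_stand [{'pixel': [396.7, 243.1], 'score': 0.89}]
bird_stand [{'pixel': [230.5, 281.4], 'score': 0.64}]
tail [ 561.8 -264.7  128.6] 7.70765798293905
head [ 485.3 -199.9   74.8] 1.1761124509619303
stand [ 526.3 -229.6   12. ] 2.687602014184737
[ 528.  -233.2    0. ] [ 514.3 -228.8   -0. ]
blocked ring [ 502.2 -108.    50. ]
tool axes (cols)
 [[-0.9 -0.4 -0. ]
 [-0.4  0.9  0. ]
 [-0.   0.  -1. ]] [ 246.2 -574.5  231.3] [-0.2  1.   0.  -0. ] 1.9
[[   0.    -0.9   -0.3   82.4]
 [   1.     0.    -0.    -0.5]
 [   0.    -0.3    0.9 -142.2]
 [   0.     0.     0.     1. ]]
```

```bash
cat >> look.py <<'E'
from scipy.spatial.transform import Rotation as Ro
def to_tool(p):
    s=arm.read_state(); return Ro.from_quat(s['ee_rot']).inv().apply(np.array(p)-s['position'])
E
python3 - <<'E'
from look import *
print(to_tool([566,-267,215]), Ro.from_quat(arm.read_state()['ee_rot']).as_matrix().round(3))
E
```

```text
[-415.07688729  156.64399204   16.29610857] [[-0.919 -0.394 -0.   ]
 [-0.394  0.919  0.   ]
 [ 0.     0.    -1.   ]]
```

Request:
arm_command(rows=[{"grip": 0,"linear": [-50,19,0],"rot": [0,0,0]},{"grip": 0,"linear": [-100,38,0],"rot": [0,0,0]},{"grip": 0,"linear": [-150,57,0],"rot": [0,0,0]},{"grip": 0,"linear": [-205,77,0],"rot": [0,0,0]},{"grip": 0,"linear": [-260,98,0],"rot": [0,0,0]},{"grip": 0,"linear": [-310,117,0],"rot": [0,0,0]},{"grip": 0,"linear": [-360,136,0],"rot": [0,0,0]},{"grip": 0,"linear": [-400,151,0],"rot": [0,0,0]},{"grip": 0,"linear": [-415,157,0],"rot": [0,0,0]},{"grip": 0,"linear": [-415,157,0],"rot": [0,0,0]}])

```text
clock: 3.2
position: [566.1, -266.2, 231.0]
ee_rot: [-0.202, 0.979, 0.0, -0.0]
contact_force: [-0.2, -0.1, 0.2]
gripper_width: 0.2
grasp_force: 0.0
```

```bash
python3 - <<'E'
from look import *
np.set_printoptions(precision=1,suppress=True)
s=arm.read_state(); print(s['clock'],s['position'],s['contact_force'],s['gripper_width'])
w=imaging.get_image('wrist'); save(w,'w1.png')
M=np.eye(4);M[:3,:3]=Ro.from_quat(s['ee_rot']).as_matrix();M[:3,3]=s['position']
w['extrinsics']=np.linalg.inv(M@np.array(w['T_tool_cam']))
np.savez('w1.npz',E=w['extrinsics'],k=[w['fx'],w['fy'],w['cx'],w['cy']])
for q,z in(('bird_tail',117),('bird_head',87),('bird_stand',0)):
    for r in models.tip_of(w,q)[:3]: print(q,r['score'],np.array(r['pixel']),at_z(w,r['pixel'],z))
E
```

```text
3.2 [ 566.1 -266.2  231. ] [-0.2 -0.1  0.2] 0.22056272118990813
bird_tail 0.92 [185.2 357.6] [ 707.8 -333.4  117. ]
bird_tail 0.72 [320.7 234. ] [ 557.8 -269.1  117. ]
bird_tail 0.69 [543.7  37.9] [ 378.4 -188.4  117. ]
bird_head 0.93 [431.2 184.4] [ 490.7 -198.8   87. ]
bird_stand 0.97 [535.9  13.5] [ 313.3 -156.     0. ]
bird_stand 0.92 [365.2 187.1] [ 521.3 -232.2    0. ]
bird_stand 0.72 [221.5 354.3] [ 784. -308.    0.]
```

View pics/w1.png

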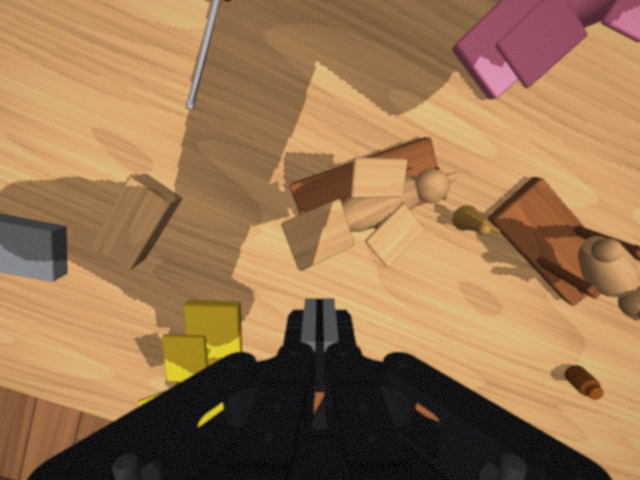

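```bash
python3 - <<'E'
from look import *
from scipy.optimize import least_squares
np.set_printoptions(precision=2,suppress=True)
f=np.load('w1.npz'); W=dict(extrinsics=f['E'],fx=f['k'][0],fy=f['k'][1],cx=f['k'][2],cy=f['k'][3])
T=imaging.get_image('top');S=imaging.get_image('scene')
hd=[44,0,17];tl=[-62,0,15]; nl,fl,nr,fr=[-37,20,15],[-87,20,15],[-37,-20,15],[-87,-20,15]
O=[(W,hd,(431.2,184.4)),(W,tl,(320.7,234)),(W,nl,(342,200)),(W,fl,(282,231)),(W,nr,(355,238)),(W,fr,(303,270)),(W,None,(365.2,187.1)),
 (T,hd,(390.3,252)),(T,tl,(417.7,224)),(T,fl,(430,223.9)),(T,fr,(418.5,212.7)),(T,nl,(418.3,234.8)),(T,nr,(407,223.9)),(T,None,(395.8,243.6)),
 (S,tl,(212,258.6)),(S,hd,(238,249.5)),(S,None,(230.5,280.3))]
def proj(p,X):
    c=np.array(p['extrinsics'])@np.r_[X,1]; return np.array([p['fx']*c[0]/c[2]+p['cx'],p['fy']*c[1]/c[2]+p['cy']])
def pt(v,l):
    if l is None: return np.r_[v[:2],0]
    return np.r_[v[:2],85]+Ro.from_euler('z',v[2]).apply(Ro.from_euler('y',v[3]).apply(l))
r=lambda v:np.concatenate([proj(p,pt(v,l))-uv for p,l,uv in O])
s=least_squares(r,[522,-231,2.35,.3],loss='soft_l1')
print(s.x,np.sqrt((s.fun**2).mean())); print(r(s.x).reshape(-1,2))
for d in(62,68,72): print(d,pt(s.x,[-d,0,15]), s.x[:2]-d*np.array([np.cos(s.x[2]),np.sin(s.x[2])]))
tg=np.r_[s.x[:2]-70*np.array([np.cos(s.x[2]),np.sin(s.x[2])]),100]
print(tg,to_tool(tg))
E
```

```text
[ 522.45 -231.81    2.33    0.41] 2.259717117349009
[[ 0.29 -0.65]
 [ 0.57  1.97]
 [-1.32 -1.48]
 [-0.23 -5.76]
 [ 2.06  7.69]
 [-1.3   3.74]
 [-0.11  1.09]
 [-0.42  0.1 ]
 [ 0.11  0.7 ]
 [ 0.02 -0.56]
 [ 0.65  0.13]
 [-1.82  1.69]
 [-1.22  2.15]
 [ 0.52  1.39]
 [-4.26 -0.61]
 [ 1.04 -1.44]
 [-1.03  3.58]]
62 [ 557.42 -268.88  123.37] [ 565.   -276.91]
68 [ 561.2  -272.89  125.75] [ 569.12 -281.28]
72 [ 563.72 -275.56  127.34] [ 571.86 -284.18]
[ 570.49 -282.73  100.  ] [  0.85 -15.98 131.53]
```

The wrist view shows the bird's tail paddle at pixel (318,235). The fit puts the pivot at (522,-232), tip angle about 0.41, and a press point of (570,-283) at final z 100.

Request:
arm_command(rows=[{"grip": 0,"linear": [1,-16,20],"rot": [0,0,0]},{"grip": 0,"linear": [1,-16,50],"rot": [0,0,0]},{"grip": 0,"linear": [1,-16,75],"rot": [0,0,0]},{"grip": 0,"linear": [1,-16,86],"rot": [0,0,0]},{"grip": 0,"linear": [1,-16,86],"rot": [0,0,0]}])

```text
clock: 4.12
position: [570.7, -282.3, 144.0]
ee_rot: [-0.201, 0.98, 0.0, -0.001]
contact_force: [0.6, 1.2, 0.3]
gripper_width: 0.0
grasp_force: 0.0
```

Request:
arm_command(rows=[{"grip": 0,"linear": [0,0,3],"rot": [0,0,0]},{"grip": 0,"linear": [0,0,6],"rot": [0,0,0]},{"grip": 0,"linear": [0,0,9],"rot": [0,0,0]},{"grip": 0,"linear": [0,0,12],"rot": [0,0,0]},{"grip": 0,"linear": [0,0,15],"rot": [0,0,0]},{"grip": 0,"linear": [0,0,18],"rot": [0,0,0]},{"grip": 0,"linear": [0,0,21],"rot": [0,0,0]},{"grip": 0,"linear": [0,0,24],"rot": [0,0,0]},{"grip": 0,"linear": [0,0,27],"rot": [0,0,0]}])

```text
clock: 5.25
position: [570.8, -281.6, 117.7]
ee_rot: [-0.201, 0.98, 0.0, -0.0]
contact_force: [0.5, -0.9, 1.8]
gripper_width: -0.2
grasp_force: 0.7
```

Request:
arm_command(rows=[{"grip": 0,"linear": [0,0,3],"rot": [0,0,0]},{"grip": 0,"linear": [0,0,5],"rot": [0,0,0]},{"grip": 0,"linear": [0,0,8],"rot": [0,0,0]},{"grip": 0,"linear": [0,0,11],"rot": [0,0,0]},{"grip": 0,"linear": [0,0,13],"rot": [0,0,0]},{"grip": 0,"linear": [0,0,15],"rot": [0,0,0]},{"grip": 0,"linear": [0,0,17],"rot": [0,0,0]},{"grip": 0,"linear": [0,0,17.5],"rot": [0,0,0]},{"grip": 0,"linear": [0,0,17.5],"rot": [0,0,0]}])

```text
clock: 6.38
position: [571.0, -281.7, 100.6]
ee_rot: [-0.201, 0.98, 0.0, -0.0]
contact_force: [0.2, -0.3, 0.6]
gripper_width: 0.0
grasp_force: 0.5
```

```bash
python3 - <<'E'
from look import *
s=imaging.get_image('scene'); a=cv2.cvtColor(s['frame'],cv2.COLOR_RGB2BGR)[220:330,160:320]; cv2.imwrite('pics/s3.png',cv2.resize(a,None,fx=4,fy=4,interpolation=3))
E
```

```text
(no output)
```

View pics/s3.png

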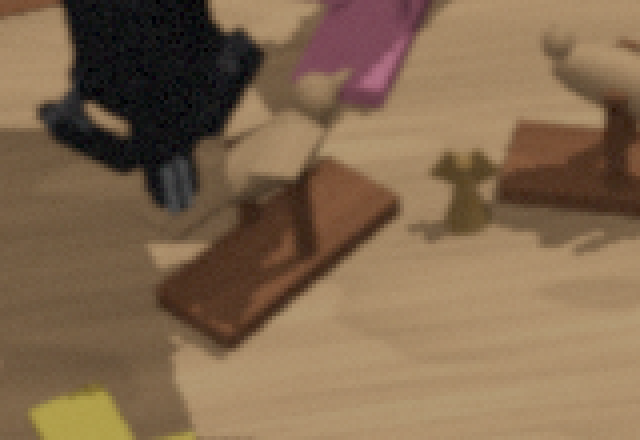

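The scene view shows the bird roughly level with the fingertips on the tail at crop pixel (175,205), and the stand in place. Withdrawing straight up.

Request:
arm_command(rows=[{"grip": 0,"linear": [0,0,-4],"rot": [0,0,0]},{"grip": 0,"linear": [0,0,-20],"rot": [0,0,0]},{"grip": 0,"linear": [0,0,-50],"rot": [0,0,0]},{"grip": 0,"linear": [0,0,-90],"rot": [0,0,0]},{"grip": 0,"linear": [0,0,-130],"rot": [0,0,0]},{"grip": 0,"linear": [0,0,-150],"rot": [0,0,0]},{"grip": 0,"linear": [0,0,-150],"rot": [0,0,0]},{"grip": 0,"linear": [0,0,-150],"rot": [0,0,0]}])

```text
clock: 7.42
position: [570.5, -281.4, 250.0]
ee_rot: [-0.201, 0.98, 0.001, -0.001]
contact_force: [-0.1, 1.2, -0.2]
gripper_width: 0.5
grasp_force: 0.0
```

```bash
python3 - <<'E'
from look import *
np.set_printoptions(precision=1,suppress=True)
s=arm.read_state();w=imaging.get_image('wrist');S=imaging.get_image('scene')
M=np.eye(4);M[:3,:3]=Ro.from_quat(s['ee_rot']).as_matrix();M[:3,3]=s['position']
w['extrinsics']=np.linalg.inv(M@np.array(w['T_tool_cam']))
print(s['position'],s['contact_force'])
def proj(p,X):
    c=np.array(p['extrinsics'])@np.r_[X,1]; return np.array([p['fx']*c[0]/c[2]+p['cx'],p['fy']*c[1]/c[2]+p['cy']])
ims=[]
for p,(u,v) in((w,(320,240)),(S,(230,265))):
    for q in('bird_tail','bird_head','bird_stand'): print(q,[(np.array(r['pixel']),round(r['score'],2)) for r in models.tip_of(p,q)[:5]])
    a=cv2.cvtColor(p['frame'],cv2.COLOR_RGB2BGR).copy()
    a=cv2.resize(a,None,fx=4,fy=4,interpolation=3)
    for t,col in((0,(0,255,0)),(.12,(0,0,255)),(-.12,(255,0,0))):
        f=lambda l:proj(p,np.r_[522.4,-231.8,85]+Ro.from_euler('z',2.33).apply(Ro.from_euler('y',t).apply(l)))*4
        print(t,'tail',f([-62,0,15])/4,'head',f([44,0,17])/4)
        cv2.polylines(a,[np.int32([f(c) for c in([-37,20,15],[-87,20,15],[-87,-20,15],[-37,-20,15])])],True,col,1)
        cv2.circle(a,np.int32(f([44,0,17])).tolist(),3,col,1)
    k=(130 if p is w else 70); u,v=(u,v) if p is S else np.int32(proj(w,[530,-240,90]))
    a=a[max(0,4*(v-k)):4*(v+k),max(0,4*(u-k)):4*(u+k)]; ims.append(cv2.resize(a,(400,400)))
cv2.imwrite('pics/chk.png',np.hstack(ims))
E
```

```text
[ 570.5 -281.4  250. ] [-0.1  1.2 -0.2]
bird_tail [(array([326. , 225.7]), 0.97), (array([208.9, 349.5]), 0.86), (array([547.2,  50.2]), 0.73)]
bird_head []
bird_stand [(array([239.3, 349.1]), 0.87), (array([374.8, 188. ]), 0.72), (array([539.5,  25.3]), 0.71)]
0 tail [327.  228.9] head [446.1 187.1]
0.12 tail [329.7 230.2] head [445.8 185.4]
-0.12 tail [325.4 227.2] head [445.5 189. ]
bird_tail [(array([241.6, 208.7]), 0.86), (array([177.2, 326.8]), 0.67), (array([212.2, 268.6]), 0.6), (array([148.5, 267.8]), 0.6), (array([400.9, 170. ]), 0.55)]
bird_head [(array([236.7, 243.4]), 0.95), (array([256.4, 185.4]), 0.81), (array([199.9, 360.5]), 0.81), (array([372.2, 179.4]), 0.72)]
bird_stand [(array([199.7, 377.9]), 0.92), (array([252.2, 231.4]), 0.77), (array([229.6, 281.1]), 0.71), (array([380.1, 204.8]), 0.61)]
0 tail [205.8 268.3] head [237.3 242.8]
0.12 tail [206.  265.4] head [238.  244.1]
-0.12 tail [205.8 271.1] head [236.4 241.7]
```

View pics/chk.png

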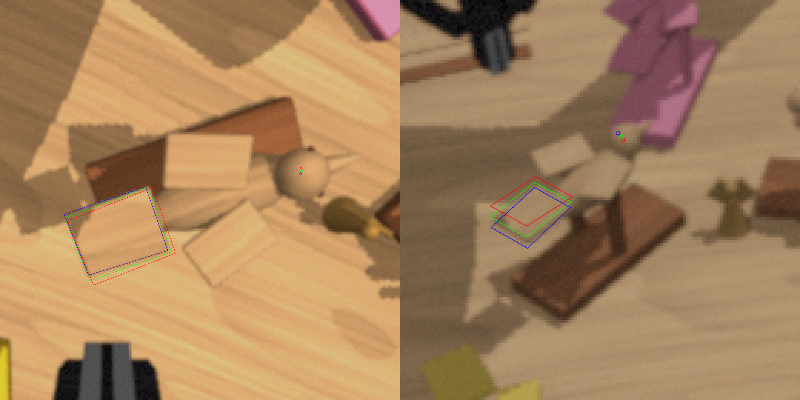

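The overlay on both views matches the level model (green): scene tail row 268.6 against a predicted 268.3, and head row 243.4 against 242.8. The stand hasn't moved and the arm is clear.

```bash
python3 -c "
from bench import job; print(job.job_done())"
```

```text
the job is handed in; nothing more can be done
None
```

The bird was pressed level and left so, its stand and everything else in place as far as the pictures show, and the job was handed in with about 30 s to spare; no verdict came back.

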